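# Gauge spare printer rollers in a bench caliper and rack them

## Task

Gauge the spare printer rollers lying on the mat in the bench caliper one at a time, from the longest to the shortest: lay the roller along the rest, let go of it, and bring the sliding jaw in by its thumb post until both jaws just touch its ends, for about half a second, gently enough that the jaw is not forced askew. Then back the jaw off and stand that roller end-down in a free pocket of the white holder before you gauge the next. Finish with the caliper opened fully, and leave everything else on the bench where it is.

Things in the scene. Friction and masses are not known exactly. Their poses are not given: they have to be found in the camera images.
- roller_a: printer roller: black rubber cylinder of 22 mm diameter between two square grey end blocks, 26 x 26 mm and 8 mm thick, flush with the ends; 106 mm long over all (longest of the set of four lengths 106, 94, 82, 70), about 148 g. Origin at its centre, own x along its length; both ends alike. Starts lying on the blue mat; it may be absent.
- roller_b: printer roller: black rubber cylinder of 22 mm diameter between two square grey end blocks, 26 x 26 mm and 8 mm thick, flush with the ends; 94 mm long over all (second longest of the set of four lengths 106, 94, 82, 70), about 131 g. Origin at its centre, own x along its length; both ends alike. Starts lying on the blue mat; it may be absent.
- roller_c: printer roller: black rubber cylinder of 22 mm diameter between two square grey end blocks, 26 x 26 mm and 8 mm thick, flush with the ends; 82 mm long over all (second shortest of the set of four lengths 106, 94, 82, 70), about 114 g. Origin at its centre, own x along its length; both ends alike. Starts lying on the blue mat; it may be absent.
- roller_d: printer roller: black rubber cylinder of 22 mm diameter between two square grey end blocks, 26 x 26 mm and 8 mm thick, flush with the ends; 70 mm long over all (shortest of the set of four lengths 106, 94, 82, 70), about 98 g. Origin at its centre, own x along its length; both ends alike. Starts lying on the blue mat; it may be absent.
- caliper_rest (a point): point of the bench caliper (fixed) on top of the rest on which the roller is laid, 30 mm above the bench, on its centre line, at the face of the fixed jaw. Its y axis runs along the rest from the fixed jaw towards the sliding jaw, z is up, x points to the caliper's beam. The rest is a rail 20 mm wide, 175 mm long, standing 6 mm proud of a flat deck that reaches 60 mm to either side; fingers can reach down to the deck beside it from y = 15 to 100 mm.
- slide (a joint): travel of the caliper's sliding jaw along its beam, m: 0 to 0.10, grows as it opens; the gap between the jaw faces is 0.060 m + this value (0.10: fully open, gap 160 mm). It slides with about 1.5 N of friction and stays where it is left.
- jaw (a joint): play of the sliding jaw about the vertical axis of its thumb post, rad: 0 is square to the beam, negative when a roller presses on the blade. It is sprung: each newton at the roller, 85 mm from the post, tilts it about 0.006 rad; limits 0.2 either way.
- jaw_blade: the steel blade of the sliding jaw, one part with carriage and thumb post; origin on the post's axis at the height of the beam's middle (49 mm above the bench). The blade's measuring face lies 16 mm from the post's axis on the fixed jaw's side.
- caliper: the caliper's fixed part; axes as caliper_rest, origin on the bench 80 mm along the rest. Base plate 180 x 290 mm. Both jaws are steel blades 18 mm high, from 8 to 26 mm above the rest, reaching from the beam to 20 mm past the rest's centre line. Beam along y at x = +85 mm, its top 28 mm above the rest. Lips 6 mm high, 32 mm apart, guide roller ends at the fixed jaw (12 mm long) and at 105 to 175 mm from it.
- holder_in (a point): centre of the inner floor (4 mm above the bench) of the white holder, fixed to the bench: 44 x 144 mm, 55 mm tall, with three open pockets in a row along its y axis, each 36 x 36 mm inside and 51 mm deep, centres at y = -50, 0 and +50 mm, z up.
- mat: blue fabric mat, 280 x 170 x 3 mm, fixed; origin under its centre, x along its length. The rollers start on it.
- thumb_post (a point): a point on the axis of the upright dark steel thumb post by which the sliding jaw is moved: post 16 mm in diameter, standing 38 mm tall on the grey carriage (34 x 32 mm) on the beam; the point lies 18 mm below the post's top, 85 mm above the bench.
- screwdriver: screwdriver, 170 mm long, near the robot on the right; bystander, not to be disturbed. Origin at the middle of its underside.
- tape: roll of amber tape, 70 mm across, 19 mm high; bystander, not to be disturbed. Origin at the middle of its underside.
- terminal: black card terminal, 160 x 75 x 26 mm, behind the mat; bystander, not to be disturbed. Origin at the middle of its underside.
- multimeter: orange multimeter, 180 x 85 x 36 mm, behind the caliper; bystander, not to be disturbed. Origin at the middle of its underside.
- flask: small clear jar with white cap, 40 mm across, 75 mm high; bystander, not to be disturbed. Origin at the middle of its underside.
Things that resemble listed ones, but are neither listed nor needed, are in the scene too. What is shaped like the roller_a but orange is not meant.

How it is judged:
By the outcome, as a careful person would: the job done as asked, in the order asked, and still so for the second after the job is handed in, with the robot touching nothing.
Of roller_a, roller_b, roller_c, roller_d only 2 to 3 are there at a start; the rules pass over those that are not, and their reading is None.
At some moment in a run one of roller_a, roller_b, roller_c, roller_d may be knocked a few centimetres aside while the robot is not near it.
Once in a run the grip may slacken for a moment while it holds something.
It also fails if it takes over 210 s, if anything falls off the work surface, if the arm or the gripper's body presses on something with over 40 N, if the wrist force passes 120 N, or if a joint passes its speed limit or range.

## Robot

A 6-joint arm with a two-finger parallel gripper is mounted at the origin on the work surface. World frame = base frame: x ahead of the robot, y to its left, z up, the work surface at z = 0. Lengths are in m, angles in rad, forces in N, time in s.
With the tool pointing down it reaches from about 0.375 to 0.975 m from the base axis. Payload 3.8 kg.
Tool frame: the origin (TCP) lies midway between the tips of the shut fingers; the grasp point (between the pads) lies 19 mm behind it; z points along the fingers, y is the line along which they close (so a half turn about z gives the same grasp; the last joint's range is limited). The gripper opens to 88 mm and grips with 3 to 60 N. Pads are 18 mm wide; open, the fingers measure 123 mm over their backs; the gripper's body (75 mm by 187 mm) begins 45 mm behind the grasp point.
Start: joints at [-1.247, 0.264, 1.604, -0, 1.274, -0.037], TCP at [0.238, -0.632, 0.239] pointing down, gripper open.
Joint ranges: [-2.63, 2.63], [-0.94, 2.18], [0.31, 2.57], [-1.31, 4.45], [0, 2.66], [-2.55, 2.55]. Speed limits (rad/s): [2.57, 2.57, 3.14, 3.14, 3.14, 3.14].

## Interface

Orientations are given as a rotation vector (axis times angle).
In Python, from cell import manip, inverse_kinematics, cams, order gives the robot as it stands. Calls block until the motion is done:
- manip.move_pose(position, orientation): joint-space move of the TCP to a pose.
- manip.move_linear(position, rate=0.15, rot=None): straight line of the TCP; rot=None keeps the orientation; rate is the mean speed in m/s.
- manip.set_joints(angles): joint-space move.
- manip.set_gripper(opening, force=None): finger opening in m; force is the grip in N (None keeps the last); returns when the fingers have stopped.
- manip.dwell(seconds).
- inverse_kinematics(position, orientation): joint angles nearest the present ones, or None.
- manip.state(): the state.
- cams.capture(name): name is "scene" or "top" or "wrist"; returns a dict with "image" (420x560x3 uint8, blue, green, red), "z_map" (420x560 float32, m along the optical axis (not along the pixel's ray), 0 where there is no reading), "intrinsics" (3x3 intrinsics, pixels), "k1" (the pictures are not rectified: a ray, as slopes to the right and down, at radius r is drawn at 1 + k1 r^2 times it, then the intrinsics apply), "position" and "orientation" of the camera in the world; the wrist camera has in their place "T_tool_cam" (4x4, takes a point from camera to tool coordinates, whose origin is the TCP and whose axes are the flange's). Camera axes: x right, y down, z forward; pixel columns grow to the right and rows downward; lengths in m; the calibration is good to about 2 mm. A picture is of the moment at which its call begins: read the wrist's pose just before it.
A pose or a line that the arm cannot do raises manip.IKError and nothing moves.
- order.close_job(): hands the job in; it is judged then, once.
The state is a dict: "clock": time; "joint_pos": joint angles; "joint_velocities": joint speeds; "tau": joint torques, N m; "tool_pos": TCP position; "tcp_rot": TCP orientation; "contact_force": force on the tool from outside, world axes, zero at the start; "moment": the same for the moment, N m; "gripper_width": finger opening in m; "grasp_force": force on a finger pad.
Only numpy, scipy, OpenCV 4.12 (cv2) and the standard library are available. Lean on these libraries where they do the work, as an engineer would, in place of code of your own. Each camera call takes 0.05 s, during which the arm holds its last target. There are 200 camera calls.

## Working session

There is one attempt and no reset: what is moved stays moved. The work goes in short steps, each a Python script; the robot and the scene stay as the last script left them, time stands still between calls to the robot, and variables do not carry over. Pictures are saved under pics/ and viewed, at most 14 in all, crops included, and the job is handed in when it is done.

```bash
ls -la; mkdir -p pics; python3 - <<'E'
from cell import manip,cams
import cv2,numpy as np
for n in("scene","top"):
    c=cams.capture(n); cv2.imwrite(f"pics/{n}0.png",c["image"]); np.savez(f"/tmp/{n}0.npz",**{k:v for k,v in c.items()})
    print(n,c["intrinsics"].tolist(),c["k1"],c["position"],c["orientation"])
print(manip.state())
E
```

```text
total 12
drwxr-xr-x  3 agent agent 4096 Nov 30 12:29 .
drwxr-xr-x 23 root  root  4096 Nov 30 12:29 ..
drwxr-xr-x  2 agent agent 4096 Nov 30 12:29 pics
scene [[451.47022828977117, 0.0, 279.61097377413256], [0.0, 451.47022828977117, 214.88821765215246], [0.0, 0.0, 1.0]] -0.09318022443115981 [1.14388505 0.39323057 0.66117872] [-1.18044594 -2.20572211  1.04185319]
top [[429.8784410944615, 0.0, 282.6959615377852], [0.0, 429.8784410944615, 213.42254813187301], [0.0, 0.0, 1.0]] -0.0004555593908782644 [0.47011222 0.03460339 0.96378469] [-2.22182613  2.19365251 -0.1075445 ]
{'clock': 0.1, 'joint_pos': array([-1.24689034e+00,  2.64706058e-01,  1.60523819e+00, -1.63239041e-05,
        1.27370736e+00, -3.69045410e-02]), 'joint_velocities': array([ 0.00258458, -0.00166197, -0.00259692, -0.00034196,  0.00042519,
       -0.00016378]), 'tau': array([ 1.71773449e-04, -5.03617251e+01, -3.58072150e+01,  7.30153522e-02,
        2.33466388e-02, -4.39700943e-05]), 'tool_pos': array([ 0.23808132, -0.63092693,  0.23749307]), 'tcp_rot': array([-3.08860401e+00, -5.63332703e-01,  4.86463163e-04]), 'contact_force': array([-0.39132514, -0.42937001,  0.2184976 ]), 'moment': array([-0.01275552,  0.05290179, -0.0052972 ]), 'grasp_force': 0.0, 'gripper_width': 0.08809942348210399}
```

View pics/top0.png

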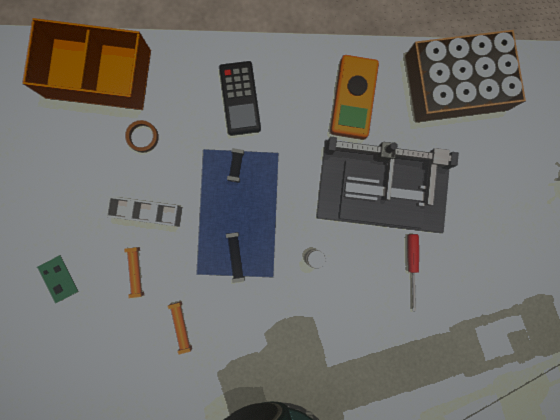

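View pics/scene0.png

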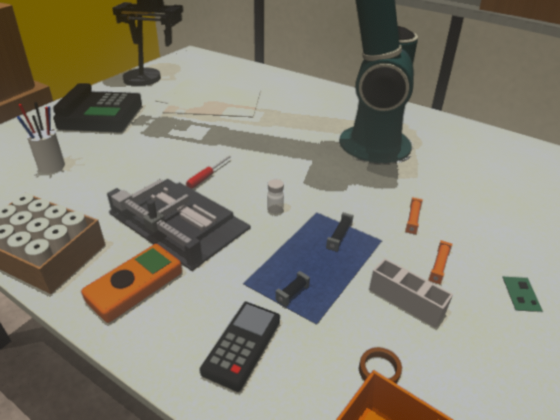

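The top view shows two rollers on the mat, at about (236,165) and (236,257). The caliper is at (388,182) with its post at (389,150) and the jaw partly closed, and the holder is at (145,211). The scene view agrees, and the two orange decoys are near the holder. Next I build the point cloud.

```bash
cat > h.py <<'E'
import numpy as np, cv2
from scipy.spatial.transform import Rotation as R
try: from cell import manip,cams,inverse_kinematics,order
except Exception: pass
def cloud(c, pose=None):
    "HxWx3 world points; pose=(tool_pos,tcp_rot) for the wrist camera"
    K=c["intrinsics"]; h,w=c["z_map"].shape
    uv=np.stack(np.meshgrid(np.arange(w),np.arange(h)),-1).reshape(-1,1,2).astype(np.float64)
    n=cv2.undistortPoints(uv,K,np.array([float(c["k1"]),0,0,0])).reshape(h,w,2)
    P=np.dstack([n,np.ones((h,w))])*c["z_map"][...,None]
    if pose is None: Rw,t=R.from_rotvec(c["orientation"]).as_matrix(),c["position"]
    else:
        T=np.eye(4);T[:3,:3]=R.from_rotvec(pose[1]).as_matrix();T[:3,3]=pose[0];T=T@c["T_tool_cam"];Rw,t=T[:3,:3],T[:3,3]
    P=P@Rw.T+t; P[c["z_map"]<=0]=np.nan
    return P
def wrist(name=None):
    s=manip.state(); c=cams.capture("wrist")
    if name: cv2.imwrite(f"pics/{name}.png",c["image"])
    return c,cloud(c,(s["tool_pos"],s["tcp_rot"]))
def rect(P,mask,lim=None):
    "biggest blob of mask -> centre xy, long, short, yaw of long axis, median z, n"
    n,l,s,_=cv2.connectedComponentsWithStats(mask.astype(np.uint8))
    out=[]
    for i in range(1,n):
        if s[i,4]<40: continue
        q=P[l==i]; q=q[~np.isnan(q[:,0])]
        (cx,cy),(a,b),an=cv2.minAreaRect(q[:,:2].astype(np.float32)*1000)
        if a<b: a,b,an=b,a,an+90
        out.append((round(cx/1000,4),round(cy/1000,4),round(a),round(b),round((an+90)%180-90,1),round(float(np.median(q[:,2])),4),len(q)))
    return sorted(out,key=lambda o:-o[-1])
E
python3 - <<'E'
from h import *
for n in("top","scene"):
    c=dict(np.load(f"/tmp/{n}0.npz")); P=cloud(c); z=P[...,2]; x,y=P[...,0],P[...,1]
    print(n)
    if n=="top":
        for nm,(u,v) in dict(mat=(215,210),deck=(335,195),post=(389,148),fix=(432,180),table=(320,300),hold=(126,209)).items():
            print(nm,P[v-2:v+3,u-2:u+3].reshape(-1,3).mean(0).round(4),P[v-2:v+3,u-2:u+3,2].std().round(4))
    hsv=cv2.cvtColor(c["image"],cv2.COLOR_BGR2HSV)
    print("rollers",rect(P,(z>.012)&(z<.04)&(x>.3)&(x<.62)&(y>0.02)&(y<.22)))
    print("matblue",rect(P,(hsv[...,0]>100)&(hsv[...,0]<130)&(hsv[...,1]>110)&(abs(z)<.02))[:2])
    print("holder",rect(P,(z>.04)&(z<.065)&(x>.3)&(x<.62)&(y>0.2)&(y<.45)))
    print("orange",rect(P,(z>.012)&(z<.04)&(x>.15)&(x<.42)&(y>0.2)&(y<.45)))
    print("post",rect(P,(z>.07)&(z<.12)&(x>.4)&(x<.75)&(y<-.1)&(y>-.45)))
    print("beam",rect(P,(z>.048)&(z<.07)&(x>.4)&(x<.75)&(y<-.05)&(y>-.45)))
    print("base",rect(P,(z>.012)&(z<.075)&(x>.35)&(x<.68)&(y<-.02)&(y>-.48)))
E
```

```text
top
mat [0.5346 0.1511 0.0029] 0.0016
deck [ 0.5716 -0.1165  0.0103] 0.0017
post [ 0.6624 -0.2155  0.0919] 0.0084
fix [ 0.6023 -0.3188  0.057 ] 0.0012
table [ 0.3374 -0.0854  0.0011] 0.0017
hold [0.5319 0.3367 0.0351] 0.0257
rollers [(0.4316, 0.1037, 106, 25, 8.5, 0.0249, 516), (0.609, 0.1107, 26, 22, 88.3, 0.0267, 116)]
matblue [(0.5316, 0.0983, 201, 133, -2.1, 0.0035, 2723)]
holder [(0.5278, 0.2992, 146, 44, 83.0, 0.0549, 725)]
orange [(0.2798, 0.2205, 107, 26, 13.6, 0.0229, 546), (0.3818, 0.3186, 75, 27, 4.4, 0.0227, 394)]
post [(0.6644, -0.2214, 16, 15, -59.8, 0.1016, 86)]
beam [(0.6203, -0.2296, 282, 122, 83.8, 0.0588, 1719), (0.7469, -0.3243, 47, 6, -89.5, 0.0585, 70)]
base [(0.594, -0.226, 284, 178, 83.9, 0.0263, 6792), (0.419, -0.2883, 135, 24, -0.8, 0.0231, 510), (0.435, -0.0616, 38, 25, -33.8, 0.0497, 111)]
scene
rollers [(0.4342, 0.1042, 111, 27, 8.5, 0.0244, 407), (0.6105, 0.1107, 27, 19, 80.7, 0.0258, 131)]
matblue []
holder [(0.53, 0.2996, 144, 50, 82.6, 0.0516, 1343)]
orange [(0.283, 0.2215, 112, 27, 13.9, 0.0225, 326), (0.3837, 0.3221, 76, 26, 9.0, 0.0217, 292)]
post [(0.6693, -0.2194, 16, 15, -43.8, 0.0898, 121)]
beam [(0.6229, -0.2302, 284, 124, 84.7, 0.0567, 1394), (0.4411, -0.0626, 35, 22, -61.5, 0.0577, 109)]
base [(0.5934, -0.2306, 284, 172, 87.4, 0.0293, 4119), (0.4349, -0.0664, 40, 38, 37.8, 0.047, 433), (0.4312, -0.2855, 124, 23, -2.9, 0.0202, 231)]
```

```bash
cat >> h.py <<'E'
def down(phi, tilt=0.0):
    "tool pointing down, fingers closing along world angle phi (rad); tilt about the closing line: body leans to -tool x for tilt>0 (rad)"
    y=np.array([np.cos(phi),np.sin(phi),0]); z=np.array([0,0,-1.]); x=np.cross(y,z)
    M=np.column_stack([x,y,z])@R.from_euler('y',tilt).as_matrix()
    return R.from_matrix(M).as_rotvec()
def tcp(grasp,rot): return np.asarray(grasp,float)+0.019*R.from_rotvec(rot).as_matrix()[:,2]
E
python3 - <<'E'
from h import *
print(wrist.__name__, manip.state()["clock"])
c=cams.capture("wrist"); print(c["T_tool_cam"].round(3).tolist(),c["intrinsics"][0,0],c["k1"])
# choose phi with best j6 for looking
for nm,p in dict(cal=(0.55,-.23,.33),mat=(.48,.1,.33)).items():
    for ph in(0,90,180,270): 
        q=inverse_kinematics(np.array(p),down(np.radians(ph))); print(nm,ph,None if q is None else q.round(2))
E
```

```text
wrist 0.1
[[0.0, -0.958, -0.286, 0.074], [1.0, 0.0, 0.0, -0.0], [-0.0, -0.286, 0.958, -0.145], [0.0, 0.0, 0.0, 1.0]] 323.26165075380754 -0.019999209636417055
cal 0 [-0.44  0.07  1.66 -0.    1.41 -0.44]
cal 90 [-0.44  0.07  1.66  0.    1.41 -2.01]
cal 180 None
cal 270 [-0.44  0.07  1.66 -0.    1.41  1.13]
mat 0 [ 0.15 -0.14  1.86 -0.    1.42  0.15]
mat 90 [ 0.15 -0.14  1.86 -0.    1.42 -1.42]
mat 180 None
mat 270 [ 0.15 -0.14  1.86 -0.    1.42  1.73]
```

```bash
python3 - <<'E'
from h import *
a=np.radians(-6)
for i,(p) in enumerate([(.57,-.22,.22),(.60,-.16,.20)]):
    manip.move_pose(np.array(p),down(a)); manip.dwell(.3)
    c,P=wrist(f"cal{i}"); np.savez(f"/tmp/cal{i}.npz",P=P,img=c["image"])
    x,y,z=P[...,0],P[...,1],P[...,2]
    print("post",rect(P,(z>.075)&(z<.115)&(x>.6)&(x<.72)&(y<-.1)&(y>-.45))[:2])
    print("base",rect(P,(z>.007)&(z<.075)&(x>.35)&(x<.68)&(y<-.02)&(y>-.48))[:2])
manip.move_pose(np.array((.52,.02,.25)),down(a)); manip.dwell(.3)
c,P=wrist("mat0"); np.savez(f"/tmp/mat0.npz",P=P,img=c["image"]);x,y,z=P[...,0],P[...,1],P[...,2]
print("rollers",rect(P,(z>.012)&(z<.04)&(x>.3)&(x<.68)&(y>0.02)&(y<.22)))
print(manip.state()["clock"])
E
```

```text
post [(0.6655, -0.222, 16, 16, 30.5, 0.101, 460)]
base [(0.5919, -0.2271, 289, 174, 84.1, 0.0226, 40872), (0.4338, -0.069, 39, 38, -64.7, 0.0723, 3095)]
post [(0.6642, -0.2208, 16, 13, 56.5, 0.0959, 404)]
base [(0.5974, -0.2001, 233, 179, 84.0, 0.0225, 32649), (0.4339, -0.0689, 39, 38, 23.4, 0.0704, 3169)]
rollers [(0.4321, 0.1029, 107, 26, 8.6, 0.0236, 2082), (0.6344, 0.106, 71, 26, -7.8, 0.0251, 1550), (0.3177, 0.219, 36, 6, 9.4, 0.0172, 219)]
4.325
```

View pics/cal0.png

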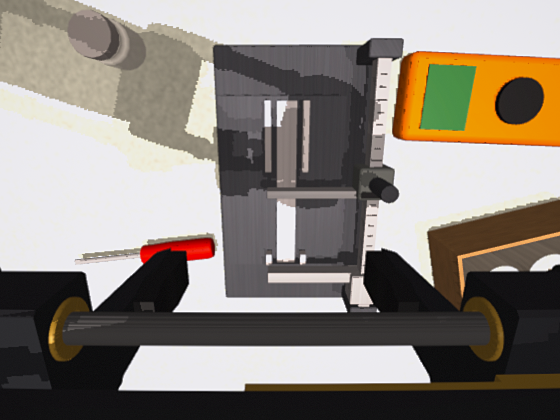

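View pics/mat0.png

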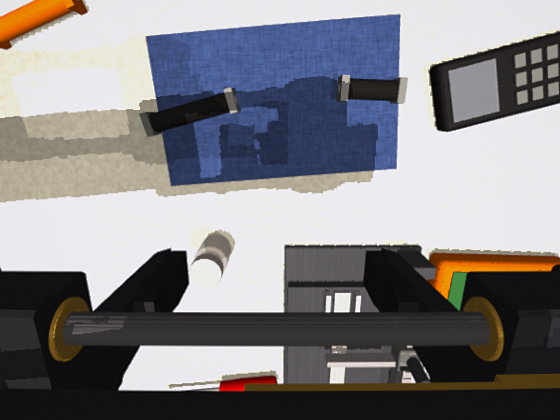

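cal0 shows the sliding blade at about row 192 and the fixed blade at about row 270. The rail is at column 287 and the post at (380,185). mat0 shows A (106 mm) at (190,110) and D (70 mm) at (372,90). Next I fit the caliper frame.

```bash
python3 - <<'E'
from h import *
for n in("cal0","cal1"):
    P=np.load(f"/tmp/{n}.npz")["P"].reshape(-1,3); P=P[~np.isnan(P[:,0])]
    P=P[(abs(P[:,0]-.592)<.12)&(abs(P[:,1]+.227)<.18)]
    # yaw from the beam top
    o=np.array([.592,-.227]); th=np.radians(84.0)
    for it in range(2):
        ey=np.array([np.cos(th),np.sin(th)]); ex=np.array([ey[1],-ey[0]])
        u=(P[:,:2]-o)@ex; v=(P[:,:2]-o)@ey; z=P[:,2]
        m=(z>.012)&(z<.035)&(v<.13)&(v>-.13)&(u<0)   # base left edge by bins
        bins=np.arange(-.12,.125,.01); e=[(b+.005,np.percentile(u[m&(v>=b)&(v<b+.01)],.5)) for b in bins if (m&(v>=b)&(v<b+.01)).sum()>50]
        e=np.array(e); k=np.polyfit(e[:,0],e[:,1],1)[0]; th-=np.arctan(k)
    print(n,"yaw",np.degrees(th),"base left edge u",np.median(e[:,1]),"k",k)
    rail=(z>.027)&(z<.0335)&(abs(u+.0)<.06)
    b=(v>-.02)&(v<.12)
    h,ed=np.histogram(u[rail&b],np.arange(-.06,.06,.002)); print("rail u",[(round(a,3),int(c)) for a,c in zip(ed,h) if c>60])
    bl=(z>.046)&(z<.061)&(u>-.03)&(u<.03)
    h,ed=np.histogram(v[bl],np.arange(-.15,.15,.002)); print("blades v",[(round(a,3),int(c)) for a,c in zip(ed,h) if c>20], np.median(z[bl]))
    print("rail z",np.median(z[rail&b]))
    p=z>.09; p&=abs(u-.07)<.04; print("post u,v",np.median(u[p]),np.median(v[p]), (u[p].min()+u[p].max())/2,(v[p].min()+v[p].max())/2, np.percentile(z[p],95))
    bm=(z>.05)&(z<.063)&(u>.05)&(u<.1); print("beam u", np.percentile(u[bm],[2,50,98]))
E
```

```text
cal0 yaw 72.3096953227126 base left edge u -0.08492991685058365 k 0.07786301787623318
rail u [(np.float64(-0.03), 66), (np.float64(-0.028), 98), (np.float64(-0.026), 128), (np.float64(-0.024), 152), (np.float64(-0.022), 165), (np.float64(-0.02), 181), (np.float64(-0.018), 179), (np.float64(-0.016), 183), (np.float64(-0.014), 170), (np.float64(-0.012), 149), (np.float64(-0.01), 107), (np.float64(-0.008), 79)]
blades v [(np.float64(-0.1), 25), (np.float64(-0.098), 38), (np.float64(-0.096), 67), (np.float64(-0.094), 82), (np.float64(-0.092), 76), (np.float64(-0.09), 97), (np.float64(-0.088), 117), (np.float64(-0.086), 95), (np.float64(-0.084), 55), (np.float64(-0.006), 27), (np.float64(-0.004), 58), (np.float64(-0.002), 92), (np.float64(0.0), 124), (np.float64(0.002), 110), (np.float64(0.004), 82), (np.float64(0.006), 50)] 0.05439298501370085
rail z 0.02874767675913603
post u,v 0.033500991374991344 0.032848685003425845 0.054145745330193826 0.020426160997769623 0.30849370052421476
beam u [0.0516312  0.06564336 0.0900557 ]
cal1 yaw 76.0710111586528 base left edge u -0.08335132168715603 k 0.04517868576474045
rail u [(np.float64(-0.028), 82), (np.float64(-0.026), 106), (np.float64(-0.024), 151), (np.float64(-0.022), 165), (np.float64(-0.02), 167), (np.float64(-0.018), 166), (np.float64(-0.016), 168), (np.float64(-0.014), 167), (np.float64(-0.012), 167), (np.float64(-0.01), 134), (np.float64(-0.008), 95)]
blades v [(np.float64(-0.004), 54), (np.float64(-0.002), 91), (np.float64(0.0), 122), (np.float64(0.002), 166), (np.float64(0.004), 125), (np.float64(0.006), 63)] 0.05416458389464365
rail z 0.028653066121631487
post u,v 0.04427330887215322 0.0931917648932993 0.05260821609352166 0.059643538968010425 0.3001751361349686
beam u [0.05239746 0.06800246 0.09615881]
```

```bash
python3 - <<'E'
from h import *
th=np.radians(84.0)
ey=np.array([np.cos(th),np.sin(th)]); ex=np.array([ey[1],-ey[0]]); o=np.array([.592,-.227])
for n in("cal0","cal1"):
    P=np.load(f"/tmp/{n}.npz")["P"].reshape(-1,3); P=P[~np.isnan(P[:,0])]; P=P[(abs(P[:,0]-.592)<.13)&(abs(P[:,1]+.227)<.18)&(P[:,2]<.115)]
    u=(P[:,:2]-o)@ex; v=(P[:,:2]-o)@ey; z=P[:,2]
    r=(z>.0275)&(z<.034)&(abs(u+.019)<.0125)&(v>.005)&(v<.08)
    print(n,"rail slope deg",np.degrees(np.polyfit(v[r],u[r],1)[0]),"u 1..99",np.percentile(u[r],[1,50,99]).round(4),"z",np.median(z[r]))
    f=(z>.044)&(z<.062)&(u>-.035)&(u<.045)
    for nm,lo,hi in(("fixed",-.12,-.06),("slid",-.025,.03)):
        g=f&(v>lo)&(v<hi)
        if g.sum()>50: k=np.polyfit(u[g],v[g],1); print(nm,"slope deg",np.degrees(k[0]),"v 1..99",np.percentile(v[g],[1,50,99]).round(4),"u tip",np.percentile(u[g],1),"z",np.median(z[g]))
    p=(z>.094)&(u>.03); print("post",(np.percentile(u[p],1)+np.percentile(u[p],99))/2,(np.percentile(v[p],1)+np.percentile(v[p],99))/2,np.median(z[p]))
    bm=(z>.052)&(z<.063)&(u>.05)&(u<.1)&(v<-.03); k=np.polyfit(v[bm],u[bm],1); print("beam u",np.percentile(u[bm],[2,50,98]).round(4),"slope",np.degrees(k[0]))
E
```

```text
cal0 rail slope deg -0.5482814824130625 u 1..99 [-0.0305 -0.0144 -0.0067] z 0.028755596567976438
fixed slope deg 0.019771938929451227 v 1..99 [-0.0973 -0.0884 -0.0845] u tip -0.031171294730458918 z 0.05423714532406865
slid slope deg -0.02437496441445948 v 1..99 [-0.0027  0.0019  0.0048] u tip -0.03140226419519985 z 0.054399757483609146
post 0.07231335478251275 0.012837679027313417 0.10152058457177232
beam u [0.0525 0.0677 0.0834] slope 2.787824125224364
cal1 rail slope deg -0.6141795793766816 u 1..99 [-0.0309 -0.0147 -0.0066] z 0.02867550297958979
slid slope deg -0.09089263987290427 v 1..99 [-0.0029  0.0032  0.0051] u tip -0.031155709444094834 z 0.054063831128536244
post 0.06995995803345682 0.012928325047501464 0.10134924200651461
beam u [0.0561 0.0724 0.088 ] slope 0.04102242769523238
```

```bash
cat >> h.py <<'E'
TH=np.radians(84.0); EY=np.array([np.cos(TH),np.sin(TH),0]); EX=np.array([EY[1],-EY[0],0])
UC=-0.0125; V0=-0.0845
O3=np.array([.592,-.227,0])+UC*EX+V0*EY          # caliper_rest, at bench height
def cal(x,y,z): return O3+x*EX+y*EY+np.array([0,0,z])  # caliper_rest x,y; z above the bench
PHI_POST=TH-np.pi; PHI_REST=np.radians(-6.0)
def force(n=4):
    f=[]
    for _ in range(n): manip.dwell(.02); f.append(manip.state()["contact_force"])
    return np.mean(f,0)
def straddle(yp,zt=.074,w=.024):
    rot=down(PHI_POST); manip.move_pose(cal(.085,yp,.20),rot); manip.set_gripper(w,10); manip.move_linear(cal(.085,yp,.125),.2); manip.move_linear(cal(.085,yp,zt),.08)
E
python3 - <<'E'
from h import *
for n in("cal0","cal1"):
    P=np.load(f"/tmp/{n}.npz")["P"].reshape(-1,3); P=P[~np.isnan(P[:,0])]
    q=P-O3; x=q@EX;y=q@EY;z=P[:,2]
    m=(z>.028)&(z<.033)&(y>.02)&(y<.075)&(abs(x)<.05); h,e=np.histogram(x[m],np.arange(-.03,.031,.002)); print([(int(round(a*1000)),int(c)) for a,c in zip(e,h)])
    m=(z>.02)&(z<.032)&(y>.02)&(y<.075)&(abs(x)<.05)
    print([(b,round(float(np.median(z[m&(abs(x-b/1000)<.001)])),4)) for b in range(-24,26,3)])
straddle(.0129+.0845)
f0=force(); print("f0",f0@EY, f0)
y=.0974
yt=.176+.004
for t in list(np.arange(.105,.172,.012))+list(np.arange(.172,.190,.001)):
    manip.move_linear(cal(.085,t,.074),.05); f=(force()-f0); 
    print(round(t,4),f.round(2)@EY, (manip.state()["tool_pos"]-O3)@EY)
    if abs(f@EY)>5: break
print(manip.state()["clock"])
E
```

```text
[(-30, 0), (-28, 0), (-26, 0), (-24, 0), (-22, 0), (-20, 0), (-18, 0), (-16, 0), (-14, 0), (-12, 0), (-10, 37), (-8, 70), (-6, 79), (-4, 78), (-2, 68), (0, 62), (2, 68), (4, 75), (6, 75), (8, 70), (10, 5), (12, 0), (14, 0), (16, 0), (18, 0), (20, 0), (22, 0), (24, 0), (26, 0), (28, 0)]
[(-24, 0.0227), (-21, 0.0225), (-18, 0.0228), (-15, 0.0225), (-12, 0.0227), (-9, 0.0287), (-6, 0.0284), (-3, 0.0285), (0, 0.0289), (3, 0.0288), (6, 0.0286), (9, 0.0286), (12, 0.0226), (15, 0.0227), (18, 0.0227), (21, 0.0225), (24, 0.0226)]
[(-30, 0), (-28, 0), (-26, 0), (-24, 0), (-22, 0), (-20, 0), (-18, 0), (-16, 0), (-14, 0), (-12, 0), (-10, 57), (-8, 64), (-6, 56), (-4, 57), (-2, 63), (0, 63), (2, 61), (4, 47), (6, 51), (8, 67), (10, 0), (12, 0), (14, 0), (16, 0), (18, 0), (20, 0), (22, 0), (24, 0), (26, 0), (28, 0)]
[(-24, 0.0225), (-21, 0.0227), (-18, 0.0226), (-15, 0.0228), (-12, 0.0228), (-9, 0.0288), (-6, 0.0287), (-3, 0.0287), (0, 0.0285), (3, 0.0287), (6, 0.0286), (9, 0.0286), (12, 0.0227), (15, 0.0226), (18, 0.0226), (21, 0.0225), (24, 0.0227)]
f0 0.44889652396659485 [0.13842336 0.43682029 0.16367523]
0.105 -0.2350718035037847 0.10536069095853944
0.117 -0.43328837588528885 0.11748418286293107
0.129 -0.11468389142691535 0.1294007044552665
0.141 -0.27108907850135816 0.1413972972241434
0.153 -0.4107997413394877 0.15342951839748353
0.165 -0.06803359078350868 0.16543218768766105
0.172 -0.3475450061193018 0.17232907261347566
0.173 -0.7176387065574272 0.17297760772146345
0.174 -1.4216286531170368 0.17386427166673465
0.175 -1.7999945409570408 0.1750316277002167
0.176 -1.607959586712062 0.17609576910493832
0.177 -1.24625819322186 0.17712277869631035
0.178 -1.6189200604119098 0.17811205676599756
0.179 -1.7638871762999333 0.17895625260476758
0.18 -5.8110536331892115 0.1792056789852783
13.4083
```

```bash
cat >> h.py <<'E'
def find(lo,hi,look=(.52,.02,.25)):
    "roller on the mat with length between lo and hi mm"
    manip.move_pose(np.array(look),down(PHI_REST)); manip.dwell(.2)
    c,P=wrist(); x,y,z=P[...,0],P[...,1],P[...,2]
    r=rect(P,(z>.012)&(z<.04)&(x>.3)&(x<.69)&(y>0.0)&(y<.22)); print("seen",r)
    r=[q for q in r if lo<q[2]<hi and 22<q[3]<31]; assert len(r)==1; return r[0]
def pick_lay(r,L):
    cx,cy,_,_,yaw=r[:5]
    rot=down(np.radians(yaw-90)); p=np.array([cx,cy,0])
    manip.set_gripper(.06,30)
    manip.move_pose(p+[0,0,.12],rot); manip.move_linear(p+[0,0,.0065],.12)
    w=manip.set_gripper(.0,30); s=manip.state(); print("grip",s["gripper_width"],s["grasp_force"])
    manip.move_linear(p+[0,0,.13],.15); print("lifted",manip.state()["gripper_width"],manip.state()["grasp_force"])
    rot=down(PHI_REST); yc=L/2+.004
    manip.move_pose(cal(0,yc,.13),rot); print("over",manip.state()["gripper_width"])
    manip.move_linear(cal(0,yc,.05),.12); f0=force()
    for z in np.arange(.040,.0315,-.001):
        manip.move_linear(cal(0,yc,z),.04); f=(force(2)-f0)[2]
        if f>2: break
    print("down",z,f)
    manip.set_gripper(.036); manip.set_gripper(.05); manip.move_linear(cal(0,yc,.15),.15)
E
python3 - <<'E'
from h import *
manip.move_linear(cal(.085,.1765,.074),.05); manip.move_linear(cal(.085,.1765,.2),.2)
manip.set_gripper(.06)
r=find(95,112); pick_lay(r,.106)
manip.move_pose(cal(-.03,.07,.22),down(PHI_REST)); manip.dwell(.2)
c,P=wrist("layA"); q=P-O3; z=P[...,2]; x=q@EX;y=q@EY
Q=np.dstack([x,y,z]); print(rect(Q,(z>.046)&(z<.065)&(abs(x)<.025)&(y>-.03)&(y<.155)))
print(manip.state()["clock"])
E
```

```text
seen [(0.432, 0.1028, 107, 26, 8.5, 0.0235, 2072), (0.6343, 0.1061, 72, 26, -7.8, 0.025, 1544), (0.3175, 0.2174, 35, 6, 3.3, 0.0176, 216)]
grip 0.020963563451345257 30.000105500221252
lifted 0.02138776038453767 29.99959409236908
over 0.02080636718255364
down 0.033999999999999996 7.525328566551678
[(-0.0, 0.058, 107, 26, -89.9, 0.0518, 2212), (0.0009, -0.0066, 41, 13, 0.1, 0.0543, 522)]
28.025
```

View pics/layA.png

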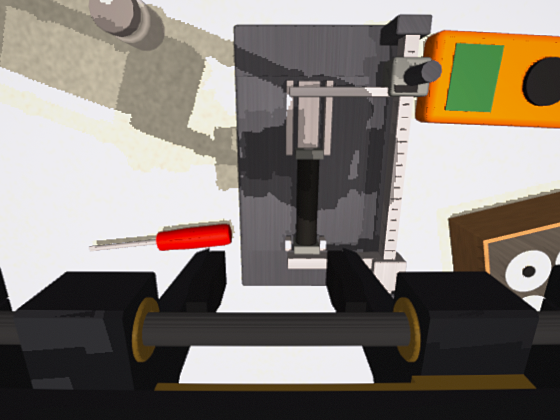

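A (106 mm) lies between the lips at pixels (308,200), about 5 mm off the fixed jaw, and the jaw is fully open. Next I gauge it.

```bash
cat >> h.py <<'E'
def gauge(L):
    straddle(.176); f0=force(8); off=-.0035; g=lambda t:cal(.085,t,.074)
    tc=L+.016+off
    manip.move_linear(g(tc+.012),.05)
    for t in np.r_[np.arange(tc+.010,tc+.002,-.001),np.arange(tc+.002,tc-.006,-.0004)]:
        manip.move_linear(g(t),.02); f=(force(4)-f0)@EY
        if f>2.2: print(round(t-tc,4),round(f,2))
        if f>4.2: break
    manip.dwell(.4); print("hold",(force(10)-f0)@EY,(manip.state()["tool_pos"]-O3)@EY-off-.016)
    manip.dwell(.3)
    hit=f>4.2
    f=0   # back off to the open stop
    for t in list(np.arange(t+.01,.172,.015))+list(np.arange(.172,.184,.001)):
        manip.move_linear(g(t),.06)
        if t>.17:
            f=(force()-f0)@EY
            if f<-5: break
    print("open",t,f)
    manip.move_linear(g(.1765),.05); manip.move_linear(cal(.085,.1765,.2),.2); manip.set_gripper(.06)
    return hit
def on_rest(name=None):
    manip.move_pose(cal(-.03,.07,.22),down(PHI_REST)); manip.dwell(.2)
    c,P=wrist(name); q=P-O3; z=P[...,2]; Q=np.dstack([q@EX,q@EY,z])
    r=rect(Q,(z>.046)&(z<.065)&(abs(Q[...,0])<.025)&(Q[...,1]>.001)&(Q[...,1]<.155)); print("rest",r)
    p=Q[(z>.094)&(z<.115)&(abs(Q[...,0]-.085)<.03)]; print("post y",(np.percentile(p[:,1],1)+np.percentile(p[:,1],99))/2)
    return r[0]
E
python3 - <<'E'
from h import *
print(gauge(.106)); on_rest("gA"); print(manip.state()["clock"])
# holder place IK options
H=np.array([.529,.2995,0]); 
for k,s in((-1,0),(0,0),(1,0)):
    hy=np.array([np.cos(np.radians(83)),np.sin(np.radians(83)),0])
    for phi in(83,-97):
        for tilt in(65,-65):
            p=H+k*.05*hy+[0,0,.08]; rot=down(np.radians(phi),np.radians(tilt))
            q=inverse_kinematics(tcp(p,rot),rot); print(k,phi,tilt,None if q is None else q.round(2), R.from_rotvec(rot).as_matrix()[:,2].round(2))
for phi in(-6,174):
    for tilt in(25,-25):
        rot=down(np.radians(phi),np.radians(tilt)); q=inverse_kinematics(tcp(cal(0,.07,.048),rot),rot); print(phi,tilt,None if q is None else q.round(2),R.from_rotvec(rot).as_matrix()[:,2].round(2))
E
```

```text
0.002 2.25
0.0016 2.57
0.0012 2.5
0.0 2.36
-0.0004 2.28
-0.0008 2.41
-0.0012 2.78
-0.0016 2.51
-0.0024 2.77
-0.0028 2.94
-0.0032 3.62
-0.0036 4.72
hold 4.415248504549315 0.10247281772426822
open 0.181 -7.817086944984999
True
rest [(-0.0018, 0.0627, 106, 26, 89.9, 0.0518, 2204)]
post y 0.17470389210722664
49.325
-1 83 65 [ 0.23  0.89  1.35  0.35  1.98 -1.27] [-0.9   0.11 -0.42]
-1 83 -65 [0.82 0.31 2.45 4.28 0.93 1.18] [ 0.9  -0.11 -0.42]
-1 -97 65 [ 0.82  0.31  2.45  4.28  0.93 -1.96] [ 0.9  -0.11 -0.42]
-1 -97 -65 [0.23 0.89 1.35 0.35 1.98 1.87] [-0.9   0.11 -0.42]
0 83 65 [ 0.28  0.93  1.29  0.4   1.99 -1.22] [-0.9   0.11 -0.42]
0 83 -65 [0.89 0.36 2.36 4.38 0.95 1.12] [ 0.9  -0.11 -0.42]
0 -97 65 [ 0.89  0.36  2.36  4.38  0.95 -2.02] [ 0.9  -0.11 -0.42]
0 -97 -65 [0.28 0.93 1.29 0.4  1.99 1.92] [-0.9   0.11 -0.42]
1 83 65 [ 0.34  0.96  1.22  0.46  2.   -1.16] [-0.9   0.11 -0.42]
1 83 -65 None [ 0.9  -0.11 -0.42]
1 -97 65 None [ 0.9  -0.11 -0.42]
1 -97 -65 [0.34 0.96 1.22 0.46 2.   1.98] [-0.9   0.11 -0.42]
-6 25 [-0.62  0.49  1.77  0.42  1.14 -0.75] [ 0.04  0.42 -0.91]
-6 -25 [-0.22  0.38  1.95 -0.59  0.86  0.29] [-0.04 -0.42 -0.91]
174 25 None [-0.04 -0.42 -0.91]
174 -25 [-0.62  0.49  1.77  0.42  1.14  2.4 ] [ 0.04  0.42 -0.91]
```

Gauging gave a clean force rise once both jaws were in contact. The roller has since moved about 1 cm along the rest, so I'll work from its measured pose. Next I look at the holder up close, then place A.

```bash
cat >> h.py <<'E'
def holder():
    manip.move_pose(np.array([.50,.25,.25]),down(PHI_REST)); manip.dwell(.2)
    c,P=wrist("hold"); x,y,z=P[...,0],P[...,1],P[...,2]
    r=rect(P,(z>.045)&(z<.062)&(x>.4)&(x<.62)&(y>0.19)&(y<.42)); print("holder",r); return r
def regrip(r,L,h):
    "r: roller on rest (caliper coords); grasp it tilted, h above the end at the fixed jaw; returns TCP offset data"
    rot=down(PHI_REST,np.radians(-25)); yb=r[1]-L/2; B=cal(r[0],yb,.043)
    g=tcp(cal(r[0],yb+h,.0485),rot); up=np.array([0,0,1.])
    manip.set_gripper(.05,40); manip.move_pose(g+.15*up,rot); manip.move_linear(g,.1)
    manip.set_gripper(0,40); s=manip.state(); print("grip",s["gripper_width"],s["grasp_force"])
    g=s["tool_pos"]; manip.move_linear(g+.17*up,.15); print("lift",manip.state()["gripper_width"])
    return R.from_rotvec(rot).as_matrix(),g-B
def place(Rg,off,pocket,phi,zend,hi=.13):
    rot=down(phi,np.radians(65)); Q=R.from_rotvec(rot).as_matrix()@Rg.T; print("axis",(Q@EY).round(3))
    t=pocket+Q@off; up=np.array([0,0,1.])
    manip.move_pose(t+hi*up,rot); print("over",manip.state()["gripper_width"],manip.state()["clock"])
    return t,up
E
python3 - <<'E'
from h import *
P=cloud(dict(np.load("/tmp/top0.npz"))); m=(P[...,0]>.66)&(P[...,1]>.3)&(P[...,1]<.6)&(P[...,2]>.012); q=P[m]; print("box zmax",np.percentile(q[:,2],99), "x,y min of tall",q[q[:,2]>.03].min(0))
r=holder()
E
```

```text
box zmax 0.09213346216624341 x,y min of tall [0.75794648 0.30390399 0.03000495]
holder [(0.5284, 0.2984, 144, 44, 83.0, 0.0537, 2616)]
```

View pics/hold.png

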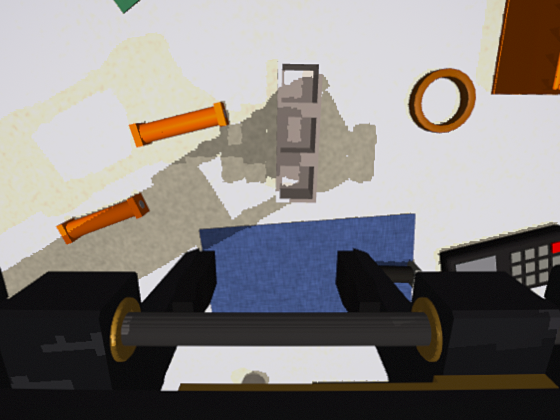

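All three pockets are free, and the rails sit at about column 298, rows 65–200. A goes in the far pocket (+50 mm), which leaves the gripper body room when placing D.

```bash
cat >> h.py <<'E'
HC=np.array([.5286,.2988,.004]); HY=np.array([np.cos(np.radians(83)),np.sin(np.radians(83)),0])
def insert(t,up,hi,free=.035,zend=.0):
    manip.move_linear(t+free*up,.12); f0=force(6)
    for z in np.arange(free-.005,zend-.004,-.003):
        manip.move_linear(t+z*up,.04); f=force(2)-f0
        if f[2]>3 or np.linalg.norm(f)>8: break
    print("insert",round(z,4),f.round(2),manip.state()["gripper_width"]); return z
E
python3 - <<'E'
from h import *
r=on_rest()
Rg,off=regrip(r,.106,.074)
t,up=place(Rg,off,HC+.05*HY,np.radians(83),0)
c,P=wrist("overA"); np.save("/tmp/overA.npy",P)
t2=cams.capture("scene"); cv2.imwrite("pics/sA.png",t2["image"]); print(manip.state()["clock"],manip.state()["gripper_width"])
Pw=cloud(t2); z=Pw[...,2]; d=np.linalg.norm(Pw[...,:2]-(HC+.05*HY)[:2],axis=-1)<.05
print("low points under gripper", np.nanpercentile(z[d&(z>.08)],[1,5,50]))
E
```

```text
rest [(-0.0018, 0.0625, 107, 26, 89.9, 0.0518, 2200)]
post y 0.17457406607729342
grip 0.021200983560461503 39.99941445887089
lift 0.021223667315611656
axis [ 0. -0.  1.]
over 0.021529912604467898 59.85
59.95 0.020863289584960337
low points under gripper [0.20006169 0.23322186 0.23980248]
```

View pics/sA.png

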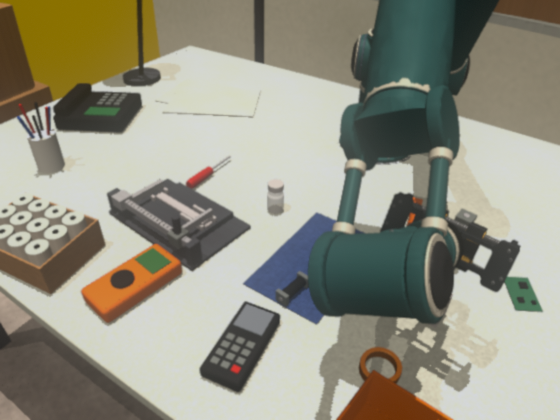

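View pics/overA.png

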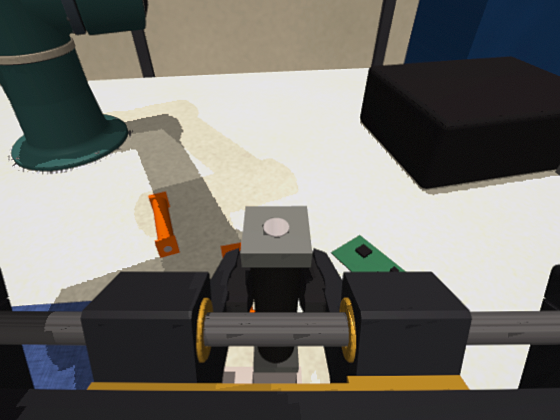

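A is held upright, with its grey end block at (277,235) in the wrist view and its far end over the holder. Before lowering I check how far the large wrist drum clears the box and the tape.

```bash
python3 - <<'E'
from h import *
for n in("scene","top"):
    c=cams.capture(n); P=cloud(c).reshape(-1,3); P=P[~np.isnan(P[:,0])]
    m=(P[:,0]>.5)&(P[:,0]<1.0)&(P[:,1]>0)&(P[:,1]<.6)&(P[:,2]>.13)&(P[:,2]<.45); q=P[m]
    print(n,[(round(a,2),q[(q[:,0]>=a)&(q[:,0]<a+.03)][:,2].min().round(3),q[(q[:,0]>=a)&(q[:,0]<a+.03)][:,2].max().round(3),q[(q[:,0]>=a)&(q[:,0]<a+.03)][:,1].min().round(2),q[(q[:,0]>=a)&(q[:,0]<a+.03)][:,1].max().round(2)) for a in np.arange(.5,.96,.03) if ((q[:,0]>=a)&(q[:,0]<a+.03)).sum()>10])
print(manip.state()["tool_pos"])
E
```

```text
scene [(np.float64(0.5), np.float64(0.237), np.float64(0.241), np.float64(0.34), np.float64(0.36)), (np.float64(0.53), np.float64(0.135), np.float64(0.243), np.float64(0.34), np.float64(0.36)), (np.float64(0.56), np.float64(0.251), np.float64(0.272), np.float64(0.25), np.float64(0.43)), (np.float64(0.59), np.float64(0.199), np.float64(0.277), np.float64(0.25), np.float64(0.43)), (np.float64(0.62), np.float64(0.206), np.float64(0.449), np.float64(0.2), np.float64(0.43)), (np.float64(0.65), np.float64(0.259), np.float64(0.45), np.float64(0.2), np.float64(0.37)), (np.float64(0.68), np.float64(0.255), np.float64(0.45), np.float64(0.2), np.float64(0.37)), (np.float64(0.71), np.float64(0.289), np.float64(0.45), np.float64(0.2), np.float64(0.37)), (np.float64(0.74), np.float64(0.337), np.float64(0.422), np.float64(0.23), np.float64(0.35)), (np.float64(0.77), np.float64(0.347), np.float64(0.406), np.float64(0.24), np.float64(0.36)), (np.float64(0.8), np.float64(0.335), np.float64(0.408), np.float64(0.24), np.float64(0.38)), (np.float64(0.83), np.float64(0.292), np.float64(0.408), np.float64(
[... 297 characters left out ...]
loat64(0.43)), (np.float64(0.62), np.float64(0.217), np.float64(0.45), np.float64(0.19), np.float64(0.43)), (np.float64(0.65), np.float64(0.405), np.float64(0.45), np.float64(0.19), np.float64(0.22)), (np.float64(0.68), np.float64(0.424), np.float64(0.45), np.float64(0.2), np.float64(0.33)), (np.float64(0.71), np.float64(0.376), np.float64(0.442), np.float64(0.2), np.float64(0.34)), (np.float64(0.74), np.float64(0.316), np.float64(0.422), np.float64(0.23), np.float64(0.35)), (np.float64(0.77), np.float64(0.31), np.float64(0.406), np.float64(0.24), np.float64(0.37)), (np.float64(0.8), np.float64(0.313), np.float64(0.374), np.float64(0.25), np.float64(0.37))]
[0.52393862 0.35054387 0.20052969]
```

```bash
python3 - <<'E'
from h import *
up=np.array([0,0,1.]); t=manip.state()["tool_pos"]-.13*up
z=insert(t,up,.13)
manip.set_gripper(.030); manip.dwell(.3); manip.set_gripper(.044)
# retreat along -tool z, then up
s=manip.state(); b=-R.from_rotvec(s["tcp_rot"]).as_matrix()[:,2]
manip.move_linear(s["tool_pos"]+.05*b,.08); manip.move_linear(s["tool_pos"]+.07*b+.16*up,.2)
print(manip.state()["clock"])
manip.move_pose(np.array([.50,.22,.28]),down(PHI_REST)); manip.dwell(.2)
c,P=wrist("placedA"); x,y,z=P[...,0],P[...,1],P[...,2]
print("tops",rect(P,(z>.085)&(z<.13)&(x>.4)&(x<.62)&(y>0.19)&(y<.45)))
print("mat",rect(P,(z>.012)&(z<.04)&(x>.3)&(x<.69)&(y>0.0)&(y<.22)))
print(manip.state()["clock"])
E
```

```text
insert -0.003 [-0.54 -0.88  9.63] 0.02080890210939201
67.3417
tops [(0.5351, 0.3491, 26, 26, -6.7, 0.1088, 973)]
mat [(0.6344, 0.107, 71, 27, -7.7, 0.0245, 989)]
68.925
```

View pics/placedA.png

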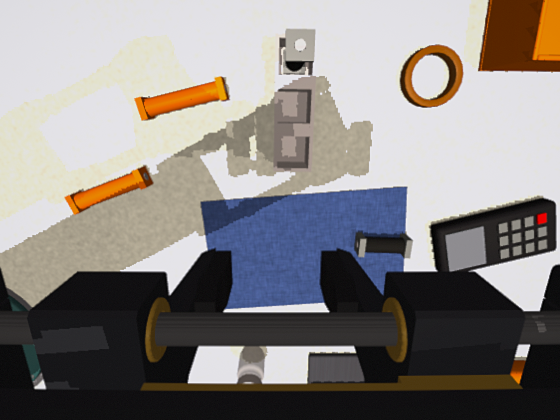

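A stands upright with its top at z = 0.109, pixels (298,45). D is unchanged at (385,244). Next I lay and gauge D.

```bash
python3 - <<'E'
from h import *
r=find(62,77); pick_lay(r,.070); a=on_rest("layD"); 
if abs(a[0])<.004 and 66<a[2]<75 and abs(abs(a[4])-90)<3 and a[1]-.035<.010: print(gauge(.070)); on_rest()
print(manip.state()["clock"])
E
```

```text
seen [(0.6344, 0.106, 72, 26, -7.6, 0.025, 1528), (0.3169, 0.219, 35, 7, 9.1, 0.0174, 211)]
grip 0.02078706983158435 29.99458819627762
lifted 0.021184199344636123 29.992964565753937
over 0.0211915664407987
down 0.032999999999999995 5.094272727575234
rest [(-0.0002, 0.0396, 71, 26, 89.6, 0.0521, 1468)]
post y 0.1747042371188442
0.0016 2.21
-0.0004 2.33
-0.0012 2.21
-0.0028 3.07
-0.0032 3.33
-0.0036 4.58
hold 4.91483295020972 0.06644947838188053
open 0.18 -5.088379082935141
True
rest [(0.0, 0.0356, 69, 26, 89.9, 0.052, 1384)]
post y 0.1747608407280809
104.5833
```

D was gauged with the same force signature as A and now sits against the fixed jaw. Next I stand it in the near pocket, gripping it by the end block.

```bash
python3 - <<'E'
from h import *
Rg,off=regrip((0.0,.0340),.070,.070)
t,up=place(Rg,off,HC-.05*HY,np.radians(83),0)
s=manip.state(); c,P=wrist("overD"); print(s["gripper_width"],manip.state()["clock"])
E
```

```text
grip 0.02524870918862562 39.999163057655096
lift 0.025638295025311446
axis [ 0. -0.  1.]
over 0.025656898434755257 110.7
0.025656898434755257 110.75
```

View pics/overD.png

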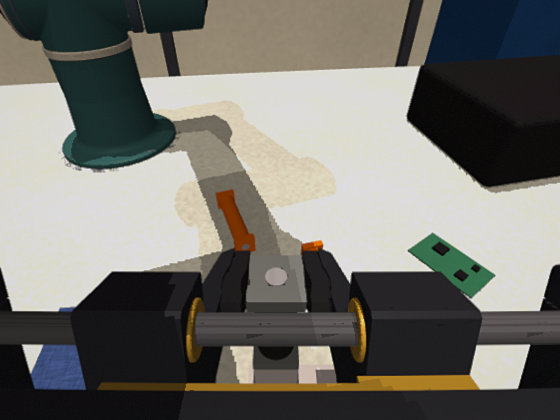

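D hangs upright, with its end block at (276,278) between the pads. Next I insert it.

```bash
python3 - <<'E'
from h import *
up=np.array([0,0,1.]); t=manip.state()["tool_pos"]-.13*up
z=insert(t,up,.13,zend=.004)
manip.set_gripper(.034); manip.dwell(.3); manip.set_gripper(.046)
s=manip.state(); b=-R.from_rotvec(s["tcp_rot"]).as_matrix()[:,2]
manip.move_linear(s["tool_pos"]+.05*b,.08); manip.move_linear(s["tool_pos"]+.07*b+.16*up,.2)
manip.move_pose(np.array([.50,.22,.28]),down(PHI_REST)); manip.dwell(.2)
c,P=wrist("placedD"); x,y,zz=P[...,0],P[...,1],P[...,2]
print("tops",rect(P,(zz>.062)&(zz<.13)&(x>.4)&(x<.62)&(y>0.19)&(y<.45)))
on_rest("calEnd")
manip.move_pose(np.array([.30,-.45,.30]),down(PHI_REST)); manip.dwell(.2)
for n in("top","scene"): c=cams.capture(n); cv2.imwrite(f"pics/{n}End.png",c["image"])
cv2.imwrite("pics/mix.png",np.hstack([cv2.resize(cv2.imread(f"pics/{n}.png"),(400,300)) for n in("topEnd","placedD")]))
print(manip.state()["clock"])
E
```

```text
insert 0.003 [-0.5   1.02  0.28] 0.025592458815278885
tops [(0.5351, 0.3489, 26, 26, -6.6, 0.1088, 1010), (0.5228, 0.2494, 26, 26, 83.8, 0.0727, 603)]
rest []
post y 0.17459933432019592Traceback (most recent call last):
  File "<stdin>", line 10, in <module>
  File "h.py", line 94, in on_rest
    return r[0]
           ~^^^
IndexError: list index out of range
```

The exception only means the rest is empty, as it should be. Both tops are at the right heights (0.109 and 0.073) and the jaw is still open. I'll clear the arm and take a last look before handing in.

```bash
python3 - <<'E'
from h import *
manip.move_pose(np.array([.30,-.45,.30]),down(PHI_REST)); manip.dwell(.2)
for n in("top","scene"): c=cams.capture(n); cv2.imwrite(f"pics/{n}End.png",c["image"])
cv2.imwrite("pics/mix.png",np.hstack([cv2.resize(cv2.imread(f"pics/{n}.png"),(400,300)) for n in("topEnd","sceneEnd")]))
print(manip.state()["clock"])
E
```

```text
122.6667
```

View pics/mix.png

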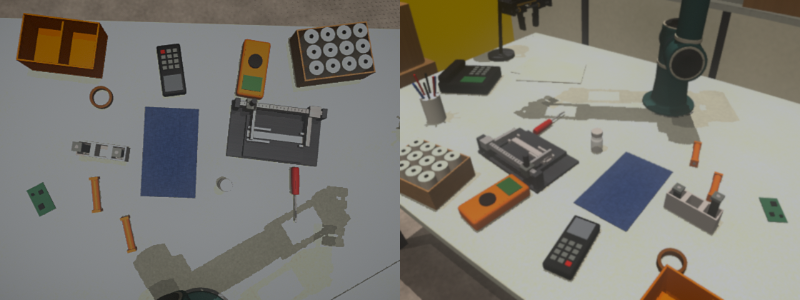

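The mat is empty, both rollers stand in the holder at about (78,148) and (122,153) in the left half, the caliper is open, and the bystanders have not moved.

```bash
python3 -c "
from cell import order; print(order.close_job())"
```

```text
the job is handed in; nothing more can be done
None
```

I gauged both rollers on the mat, the 106 mm (A) and then the 70 mm (D), stood each in the white holder, left the caliper fully open and the rest of the bench undisturbed, and handed the job in at about 123 s; no verdict came back.

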